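# Set the pull-to-turn dial of the loaded battery charger

### The arm

A 6-joint arm with a two-finger parallel gripper is mounted at the origin on the work surface. World frame = base frame: x ahead of the robot, y to its left, z up, the work surface at z = 0. Lengths are in m, angles in rad, forces in N, time in s.
With the tool pointing down it reaches from about 0.35 to 0.775 m from the base axis. Payload 5.5 kg.
Tool frame: the origin (TCP) lies at the very end of the fingers, on their centre line; the grasp point (between the pads) lies 19 mm behind it; z points along the fingers, y is the line along which they close (so a half turn about z gives the same grasp; the last joint's range is limited). The gripper opens to 85 mm and grips with 20 to 120 N. Pads are 22 mm wide; open, the fingers measure 114 mm over their backs; the gripper's body (76 mm by 85 mm) begins 54 mm behind the grasp point. The pads swing forward as they close: fully open they stand 13 mm farther back than shut.
Start: joints at [-0.14, 0.313, 0.046, 1.304, 0, 1.431], TCP at [0.575, -0, 0.231] pointing down, gripper open.
Joint ranges: [-2.76, 2.76], [-0.86, 1.69], [-1.03, 1.26], [-2.2, 2.34], [-1.47, 1.5], [-3.14, 3.14]. Speed limits (rad/s): [2.57, 2.57, 3.14, 3.14, 3.14, 3.14].

### API

Orientations are given as a unit quaternion [w, x, y, z].
In Python, from workcell import get_state, read_camera, hand_in gives the robot as it stands.
- The arm moves only by the tool send_rows, never from a script. Its argument "increments" is a list of rows, each an object of numbers: "dx", "dy", "dz": the shift along the world's x, y, z in units of 25 mm (1.0 is 25 mm); "roll": the turn about the world's z in units of 8 degrees (1.0 is 8 degrees); "claw": the opening, from -1 (shut) to 1 (fully open). In form: [{"dx": .., "dy": .., "dz": .., "roll": .., "claw": ..}, ...]. A call has exactly 5 rows; each row is the pose to reach, as a shift and turn from the pose commanded when the call began; what a row does not reach only later rows make up. A row lasts 1/8 s, in which the tool goes at most 62.5 mm and 10.7 degrees, less where a joint would pass 70% of its speed; a pose out of reach is approached as far as the arm can. A call with a gripper value outside its range is refused whole. The fingers move at their own pace and stop on an object; "grip_force" is the grip in N (left out, the last holds). Time passes only in rows, so rows that repeat a pose let the fingers close, or fill a call up. It gives the time, the measured TCP pose, the force, the opening and the grip force at its end, in the units of the state.
- get_state(): the state, without advancing time (a new reading comes with each control period).
- read_camera(name): name is "scene" or "side" or "wrist"; returns a dict with "image" (420x560x3 uint8, blue, green, red), "fx", "fy", "cx", "cy" (pixels), "dist_coeffs" ([k1, k2, p1, p2, k3] as OpenCV has them; the pictures are not rectified), "world_to_cam" (4x4, takes a point from world to camera coordinates). Camera axes: x right, y up, looking along -z (the intrinsics and any distortion apply to the point x, -y, -z); pixel columns grow to the right and rows downward; lengths in m; the calibration is good to about 2 mm. A picture is of the moment at which its call begins. There is no depth.
- hand_in(): hands the job in; it is judged then, once.
The state is a dict: "clock": time; "joint_pos": joint angles; "qvel": joint speeds; "tau": joint torques, N m; "tcp_pos": TCP position; "orientation": TCP orientation; "wrist_force": force on the tool from outside, world axes, zero at the start; "ft_torque": the same for the moment, N m; "finger_gap": finger opening in m; "grip_force": force on a finger pad.
Only numpy, scipy, OpenCV 4.12 (cv2) and the standard library are available. Lean on these libraries where they do the work, as an engineer would, in place of code of your own. Each camera call takes 0.05 s, during which the arm holds its last target. There are 200 camera calls.

### The job

Start the charge on the battery charger that has a battery pack in its cradle: pull its dial straight up until the pointer is clear of the notched collar, turn it clockwise (seen from above) to the collar's other notch, then push it back down fully home and let go. The same dial on the other charger, whose cradle is empty, stays as it is.

Things in the scene. Friction and masses are not known exactly. Their poses are not given: they have to be found in the camera images.
- charger: The loaded charger: a fixed white box 156 x 226 x 50 mm (x, y, z), origin at the centre of its underside, x away from the robot. On its top: the black dial at x -12, y -60 mm, and at y +58 mm a black cradle with a pack of three blue cells (top 24 mm above the box's top, its edge 80 mm from the dial's axis). An identical box with an empty cradle stands on the other side.
- charger_grip (a point): Grip point of the loaded charger's dial, on its vertical axis, 34 mm above the box's top when pushed in. x along the pointer, z up. The dial: a disc 51 mm across, its top 12 mm above the box, carrying an upright bar along x, 46 mm long, 15 mm thick (y), its top 10 mm above this point. The pointer is a lug 9 mm wide and high, 1 mm above the box, at the disc's rim, out to 39 mm from the axis.
- charger_lift (a joint): Height of the loaded charger's dial, m: 0 = pushed in fully home, 0.016 = upper end stop. The lug is clear of the collar above 0.009. Friction about 2.5 N and weight 0.5 N; no spring: the dial stays at the height where it is left.
- charger_turn (a joint): Angle of that dial, rad, clockwise from above: 0 = middle of the starting notch, 1.2 = middle of the other; stops at -0.4 and 1.6. Friction 0.03 N m; stays where left. The notches, each 23 mm wide, are in a fixed grey collar round the disc, 27 to 35 mm from the axis, 10 mm high; pushed in, the lug has 13 degrees play either way in a notch and cannot leave it.
- spare_lift (a joint): Height in m of the identical dial on the identical but empty charger (no pack in its cradle): 0 = pushed in, where it starts and must stay.

How it is judged:
On the way, in this order (a step that is already met when the one before it is completed fails the run):
1. the loaded charger's dial is pulled up clear of the collar, its pointer still over the starting notch (value of joint charger_lift above 0.0095 m and value of joint charger_turn below 0.45 rad), for 0.1 s.
2. while still up, the dial is turned clockwise to the other notch (value of joint charger_lift above 0.007 m and value of joint charger_turn above 0.95 rad), for 0.1 s.
At the end, for the whole second after the job is handed in: The loaded charger's dial is pushed in (within 3 mm of fully home) with its pointer in the other notch (within 0.27 rad, 15 degrees, of 1.2 rad), and the empty charger's dial is still pushed in (within 3 mm) (value of joint each of charger_lift, spare_lift below 0.003 m and value of joint charger_turn between 0.93 and 1.47 rad); the robot touches nothing.
It fails at once if the empty charger's dial is pulled up (by more than 6 mm) (value of joint spare_lift above 0.006 m).
It also fails if it takes over 38 s, if anything falls off the work surface, if the arm or the gripper's body presses on something with over 40 N, if the wrist force passes 120 N, or if a joint passes its speed limit or range.

## Working session

There is one attempt and no reset: what is moved stays moved. The work goes in short steps, Python scripts to look and compute and a tool call to move; the robot and the scene stay as the last step left them, time stands still between calls to the robot, and variables do not carry over. Pictures are saved under pics/ and viewed, at most 10 in all, crops included, and the job is handed in when it is done.

Besides the shell and the picture viewer there is one more tool, called as a command line: name --argument value ..., lists and objects as JSON in quotes. send_rows: Moves the arm, as the interface text tells. Its arguments: {"type":"object","properties":{"increments":{"type":"array","items":{"type":"object","properties":{"dx":{"type":"number"},"dy":{"type":"number"},"dz":{"type":"number"},"roll":{"type":"number"},"claw":{"type":"number"}}}},"grip_force":{"type":"number"}},"required":["increments"]}

```bash
mkdir -p pics; cat > h.py <<'E'
import numpy as np, cv2
from workcell import get_state, read_camera, hand_in
def ray(c,uv):
    K=np.array([[c['fx'],0,c['cx']],[0,c['fy'],c['cy']],[0,0,1.]])
    p=cv2.undistortPoints(np.array(uv,float).reshape(-1,1,2),K,np.array(c['dist_coeffs'],float)).reshape(-1,2)
    T=np.array(c['world_to_cam']);R=T[:3,:3];o=-R.T@T[:3,3]
    d=np.c_[p[:,0],-p[:,1],-np.ones(len(p))]@R
    return o,d
def onz(c,uv,z):
    o,d=ray(c,uv);return o+d*((z-o[2])/d[:,2])[:,None]
def proj(c,P):
    T=np.array(c['world_to_cam']);q=np.atleast_2d(P)@T[:3,:3].T+T[:3,3];q=q*[1,-1,-1]
    K=np.array([[c['fx'],0,c['cx']],[0,c['fy'],c['cy']],[0,0,1.]])
    return cv2.projectPoints(q,np.zeros(3),np.zeros(3),K,np.array(c['dist_coeffs'],float))[0].reshape(-1,2)
def tri(c1,u1,c2,u2):
    A=[];b=[]
    for c,u in((c1,u1),(c2,u2)):
        o,d=ray(c,[u]);d=d[0]/np.linalg.norm(d[0]);M=np.eye(3)-np.outer(d,d);A.append(M);b.append(M@o)
    return np.linalg.lstsq(np.vstack(A),np.hstack(b),rcond=None)[0]
E
python3 - <<'E'
from h import *
import pickle
for n in("scene","side"):
    c=read_camera(n);cv2.imwrite(f"pics/{n}0.png",c['image']);pickle.dump(c,open(n+"0.pkl","wb"))
    T=np.array(c['world_to_cam']);print(n,-T[:3,:3].T@T[:3,3],T[:3,:3].T@[0,0,-1])
print(get_state())
E
```

```text
scene [0.9384803  0.09124246 0.67947299] [-0.52165302 -0.18088753 -0.83376126]
side [ 0.09875592 -0.62934639  0.74308752] [ 0.45825623  0.60704569 -0.64922782]
{'clock': 0.1, 'joint_pos': array([-1.39591874e-01,  3.13898258e-01,  4.50785621e-02,  1.30354683e+00,
        1.07080013e-05,  1.43118952e+00]), 'qvel': array([-0.00140766, -0.00102883,  0.00107491, -0.00067968,  0.00080677,
       -0.00034498]), 'tau': array([ 3.58776997e-03, -4.81727242e+01,  2.99244744e+01,  1.27543980e-02,
       -1.12281841e-04,  1.60051752e-05]), 'tcp_pos': array([5.74561774e-01, 5.98634355e-05, 2.30507655e-01]), 'orientation': array([-6.30219171e-04,  7.07101285e-01,  7.07111842e-01, -4.68226816e-04]), 'wrist_force': array([0.94344228, 0.20232985, 0.19775657]), 'ft_torque': array([-0.01685126,  0.01413112,  0.00796918]), 'grip_force': 0.0, 'finger_gap': 0.08575436587722202}
```

View pics/scene0.png

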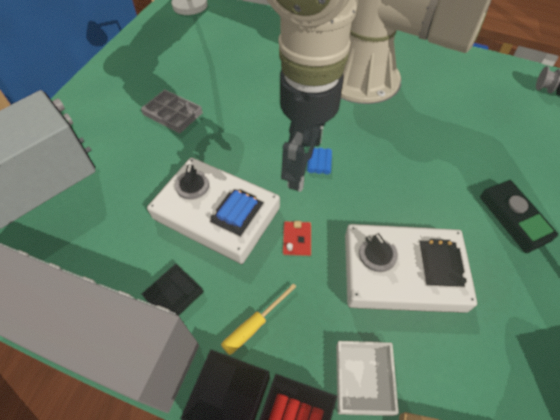

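View pics/side0.png

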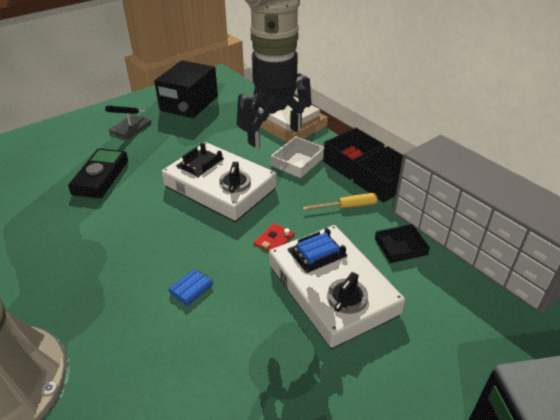

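The scene view shows the loaded charger with its dial at about (191,182) and pack at (238,208). In the side view its dial is at (348,292). The empty charger's dial is at (378,250) in the scene view and (235,178) in the side view.

```bash
python3 - <<'E'
from h import *
import pickle
s=pickle.load(open("scene0.pkl","rb"));d=pickle.load(open("side0.pkl","rb"))
out=[]
for n,c,(u,v) in(("scene",s,(210,208)),("side",d,(340,285))):
    im=c['image'];hsv=cv2.cvtColor(im,cv2.COLOR_BGR2HSV)
    m=((hsv[...,1]<60)&(hsv[...,2]>140)).astype(np.uint8)
    lab=cv2.connectedComponents(m)[1]
    l=lab[v-70:v+70,u-70:u+70];k=np.bincount(l[l>0]).argmax()
    cn=max(cv2.findContours((lab==k).astype(np.uint8),0,cv2.CHAIN_APPROX_NONE)[0],key=cv2.contourArea)
    h=cv2.convexHull(cn);print(n,cv2.contourArea(h),cv2.approxPolyDP(h,4,True).reshape(-1,2).tolist())
    out.append(cv2.resize(im[v-75:v+75,u-75:u+75],(600,600),interpolation=cv2.INTER_CUBIC)[:, :])
cv2.imwrite("pics/z.png",cv2.resize(np.hstack(out),(800,400)));cv2.imwrite("pics/zs.png",out[0]);cv2.imwrite("pics/zd.png",out[1])
E
```

```text
scene 8160.0 [[189, 159], [279, 195], [279, 209], [243, 262], [152, 218], [148, 205]]
side 8840.0 [[335, 225], [404, 299], [401, 309], [331, 345], [269, 252]]
```

View pics/zs.png

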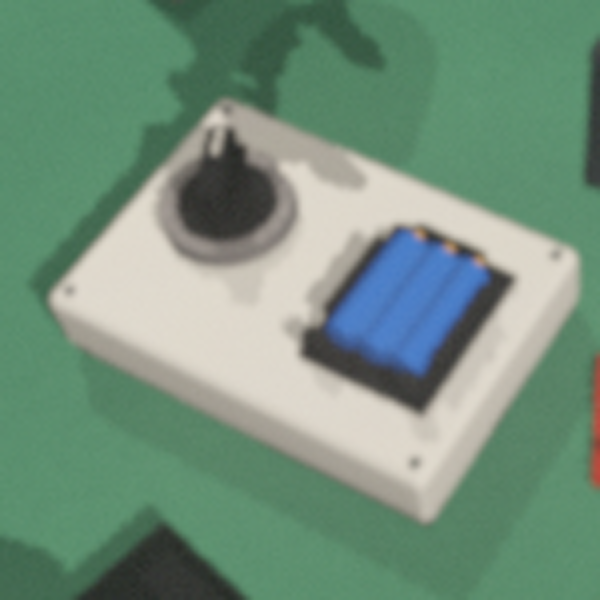

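View pics/zd.png

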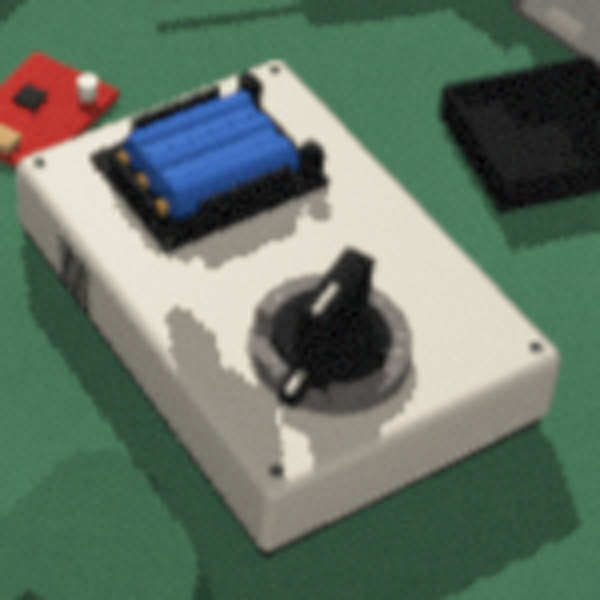

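The crops show the loaded charger's four corner screws and its dial, with the pointer lug at zoomed (293,385) in the side crop, towards the robot. Next I triangulate the screws and dial features.

```bash
python3 - <<'E'
from h import *
import pickle
s=pickle.load(open("scene0.pkl","rb"));d=pickle.load(open("side0.pkl","rb"))
S=np.array([(227,110),(69,290),(557,255),(414,462)])/4+[135,133]-.4
D=np.array([(277,470),(537,347),(40,162),(275,70)])/4+[265,210]-.4
P=np.array([tri(s,a,d,b) for a,b in zip(S,D)]);print(P.round(4))
z=P[:,2].mean();C=P.mean(0)
ex=(P[1]-P[0]+P[3]-P[2])[:2];ey=(P[2]-P[0]+P[3]-P[1])[:2]
a=np.arctan2(ex[1],ex[0]);b=np.arctan2(ey[1],ey[0])-np.pi/2
print("c",C,"yaw",np.degrees([a,b]),np.linalg.norm(ex)/2,np.linalg.norm(ey)/2)
y=(a+b)/2;R=np.array([[np.cos(y),-np.sin(y)],[np.sin(y),np.cos(y)]])
ax=C[:2]+R@[-.012,-.060];print("axis",ax)
# collar outlines at box+10mm, lug
pr=onz(d,[np.array([293,385])/4+[265,210]-.4],z+.008)[0];print("lug",pr,np.degrees(np.arctan2(*(pr[:2]-ax)[::-1])),np.linalg.norm(pr[:2]-ax))
# collar outer ellipse extremes, scene & side
for c,e,o in((s,[(157,205),(297,205),(222,262)],[135,133]),(d,[(250,335),(411,345),(335,412)],[265,210])):
    q=onz(c,np.array(e)/4+o-.4,z+.006);print((np.linalg.norm(q[:,:2]-ax,axis=1)).round(4),q.round(3).tolist())
for n,c,o in(("s",s,[135,133]),("d",d,[265,210])):
    print(n,((proj(c,[[*ax,z+.044],[*ax,z+.012]])-o+.4)*4).round(0).tolist())
c=read_camera("wrist");cv2.imwrite("pics/w0.png",c['image'])
E
```

```text
[[ 0.4816 -0.2773  0.0496]
 [ 0.6159 -0.2988  0.0494]
 [ 0.5136 -0.0732  0.0491]
 [ 0.6475 -0.0951  0.0494]]
c [ 0.56463571 -0.18609206  0.04938166] yaw [-9.18634978 -8.86431967] 0.1359035519800844 0.20635315450849234
axis [ 0.54337201 -0.24346675]
lug [ 0.51284487 -0.25350497  0.05738166] -161.79761068786206 0.03213521873781222
[0.0369 0.0364 0.0369] [[0.556, -0.278, 0.055], [0.532, -0.209, 0.055], [0.577, -0.229, 0.055]]
[0.0342 0.0357 0.0394] [[0.518, -0.221, 0.055], [0.57, -0.268, 0.055], [0.518, -0.274, 0.055]]
s [[213.0, 158.0], [225.0, 197.0]]
d [[336.0, 281.0], [330.0, 330.0]]
```

send_rows --increments '[{"dx": -0.3, "dy": -2, "roll": 1.3}, {"dx": -0.6, "dy": -4, "roll": 2.6}, {"dx": -0.9, "dy": -6, "roll": 3.9}, {"dx": -1.1, "dy": -8, "roll": 5.2}, {"dx": -1.25, "dy": -9.74, "roll": 6.5}]'

```text
schema error: expected keys dx, dy, dz, roll, claw
```

send_rows --increments '[{"roll": 1.3}, {"roll": 2.6}, {"roll": 3.9}, {"roll": 5.2}, {"roll": 6.5}]'

```text
schema error: expected keys dx, dy, dz, roll, claw
```

send_rows --increments '[{"roll": 0.5}, {"roll": 0.5}, {"roll": 0.5}, {"roll": 0.5}, {"roll": 0.5}]'

```text
schema error: expected keys dx, dy, dz, roll, claw
```

```bash
python3 - <<'E'
from h import *
import pickle
for n in("wrist","side"):
    c=read_camera(n);cv2.imwrite(f"pics/{n}1.png",c['image']);pickle.dump(c,open(n+"1.pkl","wb"))
    print(n,proj(c,[[.5434,-.2435,.0934],[.5434,-.2435,.0614]]))
g=get_state();print(g['joint_pos'],g['tcp_pos'],g['orientation'])
E
```

```text
wrist [[247.19603955 421.44072802]
 [249.40958917 396.8884996 ]]
side [[348.59272312 279.87733577]
 [347.03591729 292.21825604]]
[-1.39594498e-01  3.13590131e-01  4.55711421e-02  1.30359101e+00
 -1.20646929e-05  1.43119706e+00] [5.74784026e-01 2.02240657e-05 2.30884519e-01] [-3.21276191e-04  7.07105036e-01  7.07108410e-01 -2.49667297e-04]
```

View pics/wrist1.png

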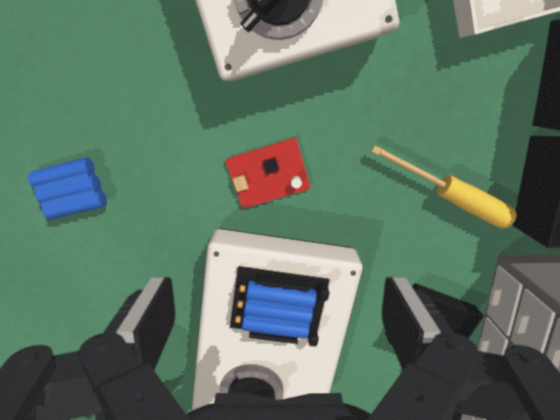

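The wrist picture shows the loaded charger at the bottom, with its pack at (280,310) and its dial half hidden at (252,385). I'll turn the tool and stand off towards the robot, so the camera sees the dial.

send_rows --increments '[{"dx": -1, "dy": -2, "dz": 0, "roll": 1.3, "claw": 1}, {"dx": -2, "dy": -4, "dz": 0, "roll": 2.6, "claw": 1}, {"dx": -3, "dy": -6, "dz": 0, "roll": 3.9, "claw": 1}, {"dx": -4, "dy": -8, "dz": 0, "roll": 5.2, "claw": 1}, {"dx": -5, "dy": -10, "dz": 0, "roll": 6.5, "claw": 1}]'

```text
clock: 0.88
tcp_pos: [0.4525, -0.2456, 0.2314]
orientation: [0.0, 0.343, 0.939, -0.0]
wrist_force: [0.7, -0.1, 0.1]
finger_gap: 0.0854
grip_force: 0.0
```

send_rows --increments '[{"dx": 0, "dy": -1, "dz": 0, "roll": 1.3, "claw": 1}, {"dx": 0, "dy": -1, "dz": 0, "roll": 2.6, "claw": 1}, {"dx": 0, "dy": -1, "dz": 0, "roll": 3.9, "claw": 1}, {"dx": 0, "dy": -1, "dz": 0, "roll": 5.2, "claw": 1}, {"dx": 0, "dy": -1, "dz": 0, "roll": 6.5, "claw": 1}]'

```text
clock: 1.5
tcp_pos: [0.4532, -0.2692, 0.2312]
orientation: [-0.0, -0.103, 0.995, 0.0]
wrist_force: [1.4, 0.4, -0.2]
finger_gap: 0.0852
grip_force: 0.0
```

send_rows --increments '[{"dx": 0, "dy": 0, "dz": 0, "roll": 0.5, "claw": 1}, {"dx": 0, "dy": 0, "dz": 0, "roll": 0.5, "claw": 1}, {"dx": 0, "dy": 0, "dz": 0, "roll": 0.5, "claw": 1}, {"dx": 0, "dy": 0, "dz": 0, "roll": 0.5, "claw": 1}, {"dx": 0, "dy": 0, "dz": 0, "roll": 0.5, "claw": 1}]'

```text
clock: 2.12
tcp_pos: [0.4534, -0.2693, 0.2313]
orientation: [0.0, -0.135, 0.991, 0.0]
wrist_force: [0.5, 0.7, 0.5]
finger_gap: 0.0853
grip_force: 0.0
```

```bash
python3 - <<'E'
from h import *
import pickle
for n in("wrist",):
    c=read_camera(n);cv2.imwrite(f"pics/{n}2.png",c['image']);pickle.dump(c,open(n+"2.pkl","wb"))
    p=proj(c,[[.5434,-.2435,.0934],[.5434,-.2435,.0614]]);print(n,p)
u,v=p.mean(0).astype(int);u0=max(u-75,0);v0=max(v-75,0);print(u0,v0)
k=c['image'][v0:v0+150,u0:u0+150];cv2.imwrite("pics/wz2.png",cv2.resize(k,None,fx=4,fy=4,interpolation=cv2.INTER_CUBIC))
g=get_state();print(g['joint_pos'],g['tcp_pos'],g['orientation'])
E
```

```text
wrist [[278.07238786 294.21791547]
 [278.0654987  276.11575806]]
203 210
[-6.88257915e-01  2.20545144e-01 -7.75224599e-02  1.27280106e+00
  7.63224646e-05 -9.58428369e-01] [ 0.45335577 -0.26923588  0.2313301 ] [ 3.40018925e-06 -1.34674761e-01  9.90889856e-01  5.24696524e-05]
```

View pics/wz2.png

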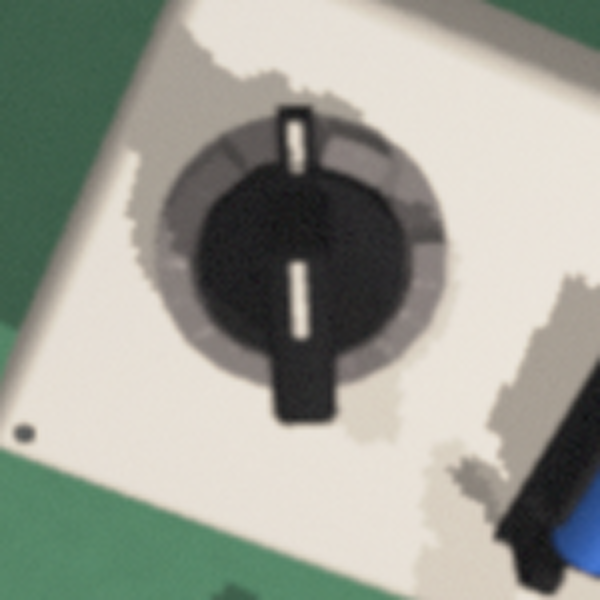

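The wrist crop shows the dial with its pointer lug at zoomed (295,130), the bar mark from (298,262) to (302,338), and the bar's far end at (305,420). The other notch is to the right at (435,225), clockwise.

```bash
python3 - <<'E'
from h import *
import pickle
c=pickle.load(open("wrist2.pkl","rb"));s=pickle.load(open("side0.pkl","rb"));d=s
f=lambda l:np.array(l,float)/4+[203,210]-.4
z=.0496
def ang(p):v=(p[0]-p[1])[:2];return np.degrees(np.arctan2(v[1],v[0]))
L=onz(c,f([(293.5,122),(297,172)]),z+.010);B=onz(c,f([(298,262),(302,338)]),z+.044)
print("lug",L.round(4),ang(L),"bar",B.round(4),ang(B))
# bar top far end edge corners and whole-side edges
E=onz(c,f([(272,420),(337,420)]),z+.044);print("end",E.round(4),E.mean(0),np.linalg.norm(E[0]-E[1]))
# collar outer circle (left,right,top,bottom) at top z
q=onz(c,f([(157,250),(447,250)]),z+.010)[:,:2];print("collar",q,q.mean(0),np.linalg.norm(q[0]-q[1]))
# height of bar mark far end from side view: mark ends side crop (317,311),(337,284)
for uw,us in(((302,338),(337,284)),((298,262),(317,311)),((295,122),(283,397)),((24,433),(537,347))):
    print(tri(c,f([uw])[0],d,np.array(us)/4+[265,210]-.4).round(4))
E
```

```text
lug [[ 0.5084 -0.2552  0.0596]
 [ 0.5206 -0.251   0.0596]] -160.90198496162972 bar [[ 0.5252 -0.2494  0.0936]
 [ 0.5432 -0.2435  0.0936]] -161.85744525218755
end [[ 0.5654 -0.2443  0.0936]
 [ 0.5615 -0.2303  0.0936]] [ 0.5634867 -0.2373105  0.0936   ] 0.0145671827337217
collar [[ 0.54952365 -0.27790486]
 [ 0.53088122 -0.21080256]] [ 0.54020243 -0.24435371] 0.06964380238109755
[ 0.5451 -0.2429  0.09  ]
[ 0.5272 -0.249   0.0905]
[ 0.5093 -0.2537  0.0534]
[ 0.6179 -0.2984  0.0478]
```

send_rows --increments '[{"dx": 1.2, "dy": 0.33, "dz": 0, "roll": 0.35, "claw": 1}, {"dx": 2.4, "dy": 0.67, "dz": 0, "roll": 0.35, "claw": 1}, {"dx": 3.56, "dy": 1.01, "dz": 0, "roll": 0.35, "claw": 1}, {"dx": 3.56, "dy": 1.01, "dz": -1, "roll": 0.35, "claw": 1}, {"dx": 3.56, "dy": 1.01, "dz": -2, "roll": 0.35, "claw": 1}]'

```text
clock: 2.8
tcp_pos: [0.543, -0.2438, 0.1807]
orientation: [0.0, -0.159, 0.987, -0.0]
wrist_force: [0.2, -0.2, 0.2]
finger_gap: 0.0856
grip_force: 0.0
```

send_rows --increments '[{"dx": 0, "dy": 0, "dz": -1, "roll": 0, "claw": 1}, {"dx": 0, "dy": 0, "dz": -2, "roll": 0, "claw": 1}, {"dx": 0, "dy": 0, "dz": -3, "roll": 0, "claw": 1}, {"dx": 0, "dy": 0, "dz": -4, "roll": 0, "claw": 1}, {"dx": 0, "dy": 0, "dz": -4.6, "roll": 0, "claw": 1}]'

```text
clock: 3.42
tcp_pos: [0.5418, -0.2436, 0.0649]
orientation: [-0.001, -0.159, 0.987, 0.001]
wrist_force: [-0.0, -0.1, -0.2]
finger_gap: 0.0858
grip_force: 0.0
```

```bash
python3 - <<'E'
from h import *
c=read_camera("side");u,v=345,270
a=cv2.resize(c['image'][v-75:v+75,u-75:u+75],(400,400),interpolation=cv2.INTER_CUBIC)
c=read_camera("scene");u,v=195,165
b=cv2.resize(c['image'][v-75:v+75,u-75:u+75],(400,400),interpolation=cv2.INTER_CUBIC)
cv2.imwrite("pics/g3.png",np.hstack([a,b]))
g=get_state();q=g['orientation'];print(g['joint_pos'],g['tcp_pos'],g['wrist_force'],np.degrees(2*np.arctan2(q[2],q[1])))
E
```

```text
[-5.57723278e-01  4.49147005e-01 -1.77205141e-01  9.47826405e-01
  5.23016094e-05 -8.76947392e-01] [ 0.54124338 -0.24331138  0.06457592] [ 0.15739406  0.40375765 -0.31071626] 198.29018935323174
```

View pics/g3.png

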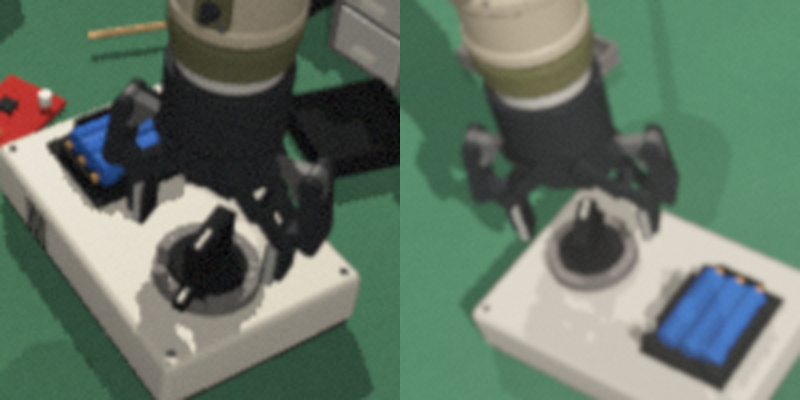

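Both views show the open fingers straddling the bar, clear of the box, collar and pack. Closing now.

send_rows --increments '[{"dx": 0.03, "dy": 0, "dz": 0.02, "roll": 0, "claw": 0.2}, {"dx": 0.03, "dy": 0, "dz": 0.02, "roll": 0, "claw": -0.3}, {"dx": 0.03, "dy": 0, "dz": 0.02, "roll": 0, "claw": -1}, {"dx": 0.03, "dy": 0, "dz": 0.02, "roll": 0, "claw": -1}, {"dx": 0.03, "dy": 0, "dz": 0.02, "roll": 0, "claw": -1}]' --grip_force 60

```text
clock: 4.15
tcp_pos: [0.5435, -0.2443, 0.0675]
orientation: [0.0, -0.159, 0.987, -0.0]
wrist_force: [-0.4, -0.6, 2.9]
finger_gap: 0.0141
grip_force: 59.5
```

send_rows --increments '[{"dx": 0, "dy": 0, "dz": 0, "roll": 0, "claw": -1}, {"dx": 0, "dy": 0, "dz": 0, "roll": 0, "claw": -1}, {"dx": 0, "dy": 0, "dz": 0, "roll": 0, "claw": -1}, {"dx": 0, "dy": 0, "dz": 0, "roll": 0, "claw": -1}, {"dx": 0, "dy": 0, "dz": 0, "roll": 0, "claw": -1}]'

```text
clock: 4.78
tcp_pos: [0.5435, -0.2444, 0.0675]
orientation: [0.0, -0.159, 0.987, -0.0]
wrist_force: [-1.1, -0.7, 5.6]
finger_gap: 0.0139
grip_force: 59.8
```

send_rows --increments '[{"dx": 0, "dy": 0, "dz": 0.12, "roll": 0, "claw": -1}, {"dx": 0, "dy": 0, "dz": 0.25, "roll": 0, "claw": -1}, {"dx": 0, "dy": 0, "dz": 0.4, "roll": 0, "claw": -1}, {"dx": 0, "dy": 0, "dz": 0.52, "roll": 0, "claw": -1}, {"dx": 0, "dy": 0, "dz": 0.52, "roll": 0, "claw": -1}]'

```text
clock: 5.4
tcp_pos: [0.5434, -0.2443, 0.0804]
orientation: [0.0, -0.159, 0.987, -0.0]
wrist_force: [2.0, -3.0, 0.8]
finger_gap: 0.0139
grip_force: 58.9
```

send_rows --increments '[{"dx": 0, "dy": 0, "dz": 0, "roll": 0, "claw": -1}, {"dx": 0, "dy": 0, "dz": 0, "roll": 0, "claw": -1}, {"dx": 0, "dy": 0, "dz": 0, "roll": 0, "claw": -1}, {"dx": 0, "dy": 0, "dz": 0, "roll": 0, "claw": -1}, {"dx": 0, "dy": 0, "dz": 0, "roll": 0, "claw": -1}]'

```text
clock: 6.02
tcp_pos: [0.5434, -0.2443, 0.08]
orientation: [0.0, -0.159, 0.987, -0.0]
wrist_force: [2.7, -4.2, 1.3]
finger_gap: 0.014
grip_force: 59.3
```

```bash
python3 - <<'E'
from h import *
c=read_camera("side");u,v=345,285
a=cv2.resize(c['image'][v-50:v+50,u-50:u+50],(400,400),interpolation=cv2.INTER_CUBIC)
c=read_camera("scene");u,v=195,175
b=cv2.resize(c['image'][v-50:v+50,u-50:u+50],(400,400),interpolation=cv2.INTER_CUBIC)
cv2.imwrite("pics/g4.png",np.hstack([a,b]))
g=get_state();print(g['tcp_pos'],g['wrist_force'],g['ft_torque'])
E
```

```text
[ 0.54341627 -0.24429613  0.07999112] [ 3.31080523 -3.73396489  2.28877479] [-0.85400867 -0.58439295 -0.01243481]
```

View pics/g4.png

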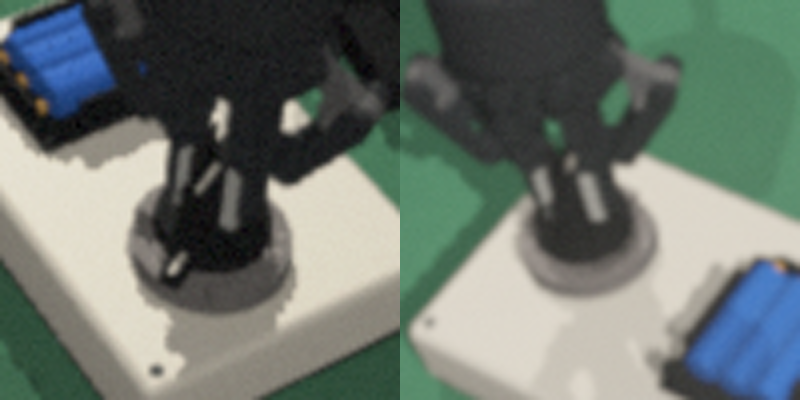

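The lug mark is now about 5 px higher in the side view (339,301 against 338,306), so the dial is up about 13 mm. Turning clockwise next.

send_rows --increments '[{"dx": 0, "dy": 0, "dz": 0, "roll": -0.8, "claw": -1}, {"dx": 0, "dy": 0, "dz": 0, "roll": -1.6, "claw": -1}, {"dx": 0, "dy": 0, "dz": 0, "roll": -2.4, "claw": -1}, {"dx": 0, "dy": 0, "dz": 0, "roll": -3.2, "claw": -1}, {"dx": 0, "dy": 0, "dz": 0, "roll": -4, "claw": -1}]'

```text
clock: 6.75
tcp_pos: [0.5434, -0.2438, 0.0799]
orientation: [0.0, 0.121, 0.993, 0.0]
wrist_force: [2.9, -3.0, 1.7]
finger_gap: 0.0142
grip_force: 59.4
```

send_rows --increments '[{"dx": 0, "dy": 0, "dz": 0, "roll": -1, "claw": -1}, {"dx": 0, "dy": 0, "dz": 0, "roll": -2, "claw": -1}, {"dx": 0, "dy": 0, "dz": 0, "roll": -3, "claw": -1}, {"dx": 0, "dy": 0, "dz": 0, "roll": -4, "claw": -1}, {"dx": 0, "dy": 0, "dz": 0, "roll": -4.6, "claw": -1}]'

```text
clock: 7.38
tcp_pos: [0.5437, -0.2435, 0.0799]
orientation: [0.0, 0.428, 0.904, 0.001]
wrist_force: [3.9, -2.1, 2.3]
finger_gap: 0.0141
grip_force: 59.3
```

send_rows --increments '[{"dx": 0, "dy": 0, "dz": 0, "roll": 0, "claw": -1}, {"dx": 0, "dy": 0, "dz": 0, "roll": 0, "claw": -1}, {"dx": 0, "dy": 0, "dz": 0, "roll": 0, "claw": -1}, {"dx": 0, "dy": 0, "dz": 0, "roll": 0, "claw": -1}, {"dx": 0, "dy": 0, "dz": 0, "roll": 0, "claw": -1}]'

```text
clock: 8.0
tcp_pos: [0.5436, -0.2435, 0.0799]
orientation: [0.0, 0.426, 0.905, 0.001]
wrist_force: [4.4, -0.7, 1.8]
finger_gap: 0.0139
grip_force: 59.4
```

```bash
python3 - <<'E'
from h import *
c=read_camera("side");u,v=345,285
a=cv2.resize(c['image'][v-50:v+50,u-50:u+50],(400,400),interpolation=cv2.INTER_CUBIC)
c=read_camera("scene");u,v=195,175
b=cv2.resize(c['image'][v-50:v+50,u-50:u+50],(400,400),interpolation=cv2.INTER_CUBIC)
cv2.imwrite("pics/g5.png",np.hstack([a,b]))
g=get_state();q=g['orientation'];print(g['tcp_pos'],g['wrist_force'],g['ft_torque'],np.degrees(2*np.arctan2(q[2],q[1]))%360)
E
```

```text
[ 0.5436244  -0.24353555  0.079879  ] [5.27622626 0.11870892 0.86693734] [-0.12623682 -1.17677733  0.00625234] 129.58083280250148
```

View pics/g5.png

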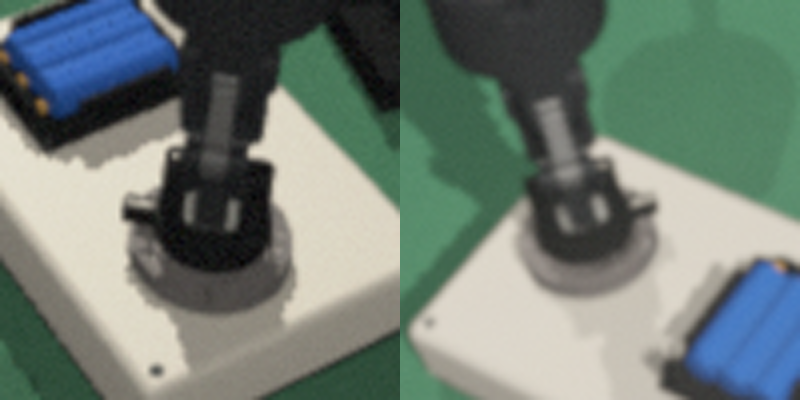

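The dial has followed the turn: the lug now points to the left in the side view, at (135,210), and to the right in the scene view, at (645,207). It is still raised, so I push it down.

send_rows --increments '[{"dx": 0, "dy": 0, "dz": -0.1, "roll": 0, "claw": -1}, {"dx": 0, "dy": 0, "dz": -0.2, "roll": 0, "claw": -1}, {"dx": 0, "dy": 0, "dz": -0.3, "roll": 0, "claw": -1}, {"dx": 0, "dy": 0, "dz": -0.4, "roll": 0, "claw": -1}, {"dx": 0, "dy": 0, "dz": -0.4, "roll": 0, "claw": -1}]'

```text
clock: 8.72
tcp_pos: [0.5436, -0.2435, 0.0695]
orientation: [0.0, 0.426, 0.905, 0.001]
wrist_force: [7.0, -0.3, -0.6]
finger_gap: 0.0138
grip_force: 59.2
```

send_rows --increments '[{"dx": 0, "dy": 0, "dz": -0.06, "roll": 0, "claw": -1}, {"dx": 0, "dy": 0, "dz": -0.12, "roll": 0, "claw": -1}, {"dx": 0, "dy": 0, "dz": -0.14, "roll": 0, "claw": -1}, {"dx": 0, "dy": 0, "dz": -0.14, "roll": 0, "claw": -1}, {"dx": 0, "dy": 0, "dz": -0.14, "roll": 0, "claw": -1}]'

```text
clock: 9.35
tcp_pos: [0.5436, -0.2436, 0.0674]
orientation: [0.001, 0.426, 0.905, 0.001]
wrist_force: [3.3, 1.5, 9.8]
finger_gap: 0.0138
grip_force: 60.6
```

send_rows --increments '[{"dx": 0, "dy": 0, "dz": 0, "roll": 0, "claw": -0.2}, {"dx": 0, "dy": 0, "dz": 0, "roll": 0, "claw": 0.4}, {"dx": 0, "dy": 0, "dz": 0, "roll": 0, "claw": 0.7}, {"dx": 0, "dy": 0, "dz": 0, "roll": 0, "claw": 0.7}, {"dx": 0, "dy": 0, "dz": 0, "roll": 0, "claw": 0.7}]'

```text
clock: 9.98
tcp_pos: [0.5429, -0.244, 0.0662]
orientation: [-0.0, 0.427, 0.904, 0.0]
wrist_force: [-0.2, -0.2, -0.4]
finger_gap: 0.0723
grip_force: 0.0
```

send_rows --increments '[{"dx": 0, "dy": 0, "dz": 0.6, "roll": 0, "claw": 0.7}, {"dx": 0, "dy": 0, "dz": 1.5, "roll": 0, "claw": 0.7}, {"dx": 0, "dy": 0, "dz": 3, "roll": 0, "claw": 0.7}, {"dx": 0, "dy": 0, "dz": 5, "roll": 0, "claw": 0.7}, {"dx": 0, "dy": 0, "dz": 6.5, "roll": 0, "claw": 0.7}]'

```text
clock: 10.6
tcp_pos: [0.5435, -0.2442, 0.2324]
orientation: [0.002, 0.427, 0.904, -0.0]
wrist_force: [1.0, 0.1, -0.6]
finger_gap: 0.0726
grip_force: 0.0
```

send_rows --increments '[{"dx": -1, "dy": 0, "dz": 0, "roll": 0, "claw": 0.7}, {"dx": -2, "dy": 1, "dz": 0, "roll": 0, "claw": 0.7}, {"dx": -3, "dy": 2, "dz": 0, "roll": 0, "claw": 0.7}, {"dx": -3, "dy": 3, "dz": 0, "roll": 0, "claw": 0.7}, {"dx": -3, "dy": 3, "dz": 0, "roll": 0, "claw": 0.7}]'

```text
clock: 11.22
tcp_pos: [0.468, -0.168, 0.2304]
orientation: [0.001, 0.426, 0.905, -0.0]
wrist_force: [0.8, -0.1, 0.4]
finger_gap: 0.0724
grip_force: 0.0
```

```bash
python3 - <<'E'
from h import *
import pickle
c=read_camera("side");u,v=345,285
a=cv2.resize(c['image'][v-50:v+50,u-50:u+50],(400,400),interpolation=cv2.INTER_CUBIC)
c=read_camera("wrist");p=proj(c,[[.5430,-.244,.06]])[0];print(p)
u,v=np.clip(p,70,[489,349]).astype(int);print(u,v)
b=cv2.resize(c['image'][v-70:v+70,u-70:u+70],(400,400),interpolation=cv2.INTER_CUBIC)
pickle.dump(c,open("w6.pkl","wb"))
cv2.imwrite("pics/g6.png",np.hstack([a,b]))
E
```

```text
[287.01110245 287.0153136 ]
287 287
```

View pics/g6.png

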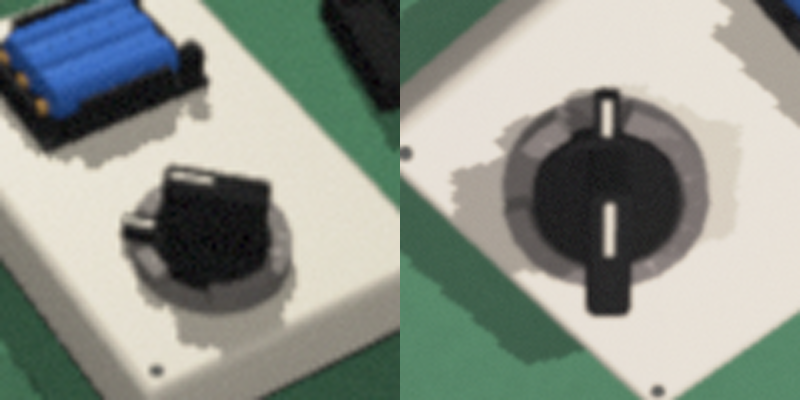

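The lug sits down inside the other notch: in the wrist crop it is at (606,110), centred between the notch edges. In the side view it is at (140,228), about 5 px lower than when raised. Handing in.

```bash
python3 -c "
from workcell import hand_in
print(hand_in())"
```

```text
the job is handed in; nothing more can be done
None
```

The loaded charger's dial was pulled up about 13 mm, turned about 69° clockwise into the other notch, pushed back home and released; the empty charger's dial was never touched, and the job is handed in (no verdict was returned).

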